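# Put a failed capacitor into the locked reject box

### The arm

A 6-joint arm with a two-finger parallel gripper is mounted at the origin on the work surface; the furniture and walls round the work are solid. World frame = base frame: x ahead of the robot, y to its left, z up, the work surface at z = 0. Lengths are in m, angles in rad, forces in N, time in s.
With the tool pointing down it reaches from about 0.425 to 0.95 m from the base axis. Payload 3.5 kg.
Tool frame: the origin (TCP) lies midway between the tips of the shut fingers; the grasp point (between the pads) lies 19 mm behind it; z points along the fingers, y is the line along which they close (so a half turn about z gives the same grasp; the last joint's range is limited). The gripper opens to 85 mm and grips with 20 to 120 N. Pads are 22 mm wide; open, the fingers measure 114 mm over their backs; the gripper's body (76 mm by 85 mm) begins 54 mm behind the grasp point. The pads swing forward as they close: fully open they stand 13 mm farther back than shut.
Start: joints at [1.04, 0.286, 1.577, -0, 1.279, -0.15], TCP at [0.251, 0.627, 0.231] pointing down, gripper open.
Joint ranges: [-2.77, 2.77], [-0.9, 2.22], [0.21, 2.48], [-1.53, 4.67], [0.24, 2.81], [-2.84, 2.84]. Speed limits (rad/s): [2.79, 2.79, 3.14, 3.14, 3.14, 3.14].

### API

Orientations are given as a unit quaternion [x, y, z, w].
In Python, from plant import * gives the robot as it stands.
- The arm moves only by the tool move_arm, never from a script. Its argument "moves" is a list of rows, each a list of 3 entries, a list of its own where there are three numbers: the opening, from 0 (shut) to 1 (fully open), then the shift along the tool's x, y, z in m, then the turn, a rotation vector about the tool's x, y, z in rad. A call has exactly 10 rows; each row shifts and turns the commanded pose from where the row before left it, along the tool's axes as they then stand; what a row does not reach is not made up. A row lasts 1/12 s, in which the tool goes at most 41.7 mm and 7.16 degrees, less where a joint would pass 70% of its speed; a pose out of reach is approached as far as the arm can. A call is refused whole if a number of a shift passes 0.0417 or a number of a turn 0.125, either way. A call with a gripper value outside its range is refused whole. The fingers move at their own pace and stop on an object; "grip_force" is the grip in N (left out, the last holds). Time passes only in rows, so rows that do not move let the fingers close, or fill a call up. It gives the time, the measured TCP pose, the force, the opening and the grip force at its end, in the units of the state.
- get_state(): the state, without advancing time (a new reading comes with each control period).
- read_camera(name): name is "scene" or "top" or "wrist"; returns the picture (384x512x3 uint8, red, green, blue); there is no depth.
- camera_params(name): a dict with "fx", "fy", "cx", "cy" (pixels), "rvec" (rotation vector, rad) and "tvec" (3), from world to camera coordinates, as OpenCV has them; the wrist camera has in their place "tool_from_camera" (4x4, takes a point from camera to tool coordinates, whose origin is the TCP and whose axes are the flange's). Camera axes: x right, y down, z forward; pixel columns grow to the right and rows downward; lengths in m; the calibration is good to about 2 mm. The wrist camera is an equidistant fisheye: a pixel r from the principal point sees the ray r / f radians off the axis. A picture is of the moment at which its call begins: read the wrist's pose just before it. camera_params takes no time and is no camera call.
- sign_off(): hands the job in; it is judged then, once.
The state is a dict: "time": time; "qpos": joint angles; "dq": joint speeds; "joint_efforts": joint torques, N m; "eef_pos": TCP position; "tcp_rot": TCP orientation; "contact_force": force on the tool from outside, world axes, zero at the start; "wrist_torque": the same for the moment, N m; "opening": opening from 0.0 (shut) to 1.0 (fully open); "finger_force": force on a finger pad.
Only numpy, scipy, OpenCV 4.12 (cv2) and the standard library are available. Lean on these libraries where they do the work, as an engineer would, in place of code of your own. Each camera call takes 0.05 s, during which the arm holds its last target. There are 200 camera calls.

### The job

The capacitor standing on the shelf of the grey reject box has failed inspection. Without gripping or lifting it, push it along the shelf with the fingertips and in through the hanging flap until it drops inside, then draw back so that the flap swings shut behind it. The good capacitors on the table stay where they are.

Things in the scene. Friction and masses are not known exactly. Their poses are not given: they have to be found in the camera images.
- reject_box: Fixed lockable drop box of grey sheet steel with a shelf before its mouth. Origin: on the table below the middle of the mouth's front face; +x is the way in (horizontal), y across, z up. Box: x = 0 to 85 mm, 108 mm wide, lid at z = 112 mm, hollow, floor at z = 9 mm. A padlock stands out to y = -66 mm.
- shelf_front (a point): Middle of the shelf's open front edge, on its top: x = -139, z = 60 mm of reject_box. The steel shelf is level, 140 mm wide, and runs from here to the mouth. Two guide fences 3 mm thick, 14 mm high stand on it: at y = +-66 mm up to x = -80 mm, then closing in to y = +-39 mm at the mouth. Nothing above it.
- sill (a point): Middle of the sill, the shelf's inner edge (x = -8, z = 60 mm of reject_box): a part drops in once more than half of it is past this edge. The mouth above is 72 mm wide, from shelf height up to z = 106 mm, in an upright wall with its front face at x = 0. Header and lid stop an upright finger at that face; one leaning forward 20 degrees can go about 10 mm farther.
- reject_flap (a joint): Hinge of the light white plastic flap (84 x 46 mm, 5 g) hanging just behind the mouth; hinge line level, across the mouth, at x = 7, z = 108 mm of reject_box. 0 = hanging shut, positive = lower edge swung inwards, to 1.45 rad. Opens inwards only, at a push well under 1 N; falls shut by its weight, lightly damped, in one to two seconds.
- reject_capacitor: The failed part: dark blue cylinder, 25 mm diameter, 35 mm tall (40 with its two lead pins, which point up), about 35 g, standing loose on the shelf, its axis 50 to 85 mm before x = 0 of reject_box and up to 28 mm to either side of the mouth's middle. Origin at the centre of its underside, z along its axis. Slides on the shelf with friction about 0.6.
- capacitor_mid (a point): Centre of the failed capacitor's cylinder, 17.5 mm above its underside.
- good_capacitor_1: A good capacitor of the same kind, 25 mm diameter, 41 mm tall, standing loose on the table to the left of the box and its shelf (+y side). Origin at the centre of its underside. Leave it alone.
- good_capacitor_2: A good capacitor of the same kind, 25 mm diameter, 38 mm tall, standing loose on the table to the left of the box and its shelf (+y side). Origin at the centre of its underside. Leave it alone.

How it is judged:
On the way, in this order (a step that is already met when the one before it is completed fails the run):
1. the capacitor, slid along the shelf, is in the mouth and holds the flap open (value of joint reject_flap above 0.15 rad and x of capacitor_mid in the frame of reject_box between -0.02 and 0.05 m and z of capacitor_mid in the frame of reject_box above 0.05 m).
2. the capacitor has dropped inside the box (x of capacitor_mid in the frame of reject_box between -0.008 and 0.084 m and z of capacitor_mid in the frame of reject_box below 0.045 m), for 0.1 s.
At the end, for the whole second after the job is handed in: The failed capacitor lies inside the reject box (its centre between the front and back walls and at least 15 mm below the sill), the flap hangs shut to within 0.06 rad, and the good capacitors have moved less than 15 mm (all of step 2 and y of capacitor_mid in the frame of reject_box between -0.054 and 0.054 m and value of joint reject_flap below 0.06 rad and distance of each of good_capacitor_1, good_capacitor_2 from where it was at the start of the episode below 0.015 m); the robot touches nothing.
It fails at once if the failed capacitor is lifted (its centre rises 18 mm or more above its standing height on the shelf) (z of capacitor_mid in the frame of reject_box above 0.0955 m).
It fails at once if the failed capacitor is squeezed or rammed (more than 25 N from the fingers) (contact force between the fingers and reject_capacitor above 25 N).
It fails at once if a good capacitor is moved 15 mm or more (distance of any of good_capacitor_1, good_capacitor_2 from where it was at the start of the episode above 0.015 m).
It also fails if it takes over 32 s, if anything falls off the work surface, if the arm or the gripper's body presses on something with over 40 N, if the wrist force passes 120 N, or if a joint passes its speed limit or range.

## Working session

There is one attempt and no reset: what is moved stays moved. The work goes in short steps, Python scripts to look and compute and a tool call to move; the robot and the scene stay as the last step left them, time stands still between calls to the robot, and variables do not carry over. Pictures are saved under pics/ and viewed, at most 10 in all, crops included, and the job is handed in when it is done.

Besides the shell and the picture viewer there is one more tool, called after "Call:" as a command line: name --argument value ..., lists and objects as JSON in quotes. move_arm: Moves the arm, as the interface text tells. Its arguments: {"type":"object","properties":{"moves":{"type":"array"},"grip_force":{"type":"number"}},"required":["moves"]}

```bash
mkdir -p pics
cat > h.py <<'E'
from plant import *
import numpy as np, cv2
from scipy.spatial.transform import Rotation as R
def P(n):
    c=camera_params(n); K=np.array([[c['fx'],0,c['cx']],[0,c['fy'],c['cy']],[0,0,1.]])
    return K,np.array(c['rvec'],float),np.array(c['tvec'],float)
def proj(n,X):
    K,r,t=P(n); return cv2.projectPoints(np.array(X,float).reshape(-1,1,3),r,t,K,None)[0].reshape(-1,2)
def onplane(n,uv,z):
    K,r,t=P(n); Rm=cv2.Rodrigues(r)[0]; o=-Rm.T@t; uv=np.atleast_2d(uv)
    d=(np.c_[uv,np.ones(len(uv))]@np.linalg.inv(K).T)@Rm
    return o+d*((z-o[2])/d[:,2])[:,None]
E
python3 - <<'E'
from h import *
for n in ('scene','top'):
    im=read_camera(n); cv2.imwrite(f'pics/{n}0.png',cv2.resize(im[:,:,::-1],(800,600),interpolation=cv2.INTER_CUBIC)); np.save(f'pics/{n}0.npy',im)
s=get_state(); print(s['time'],s['eef_pos'],s['tcp_rot'],s['opening'])
K,r,t=P('top');print(K,-cv2.Rodrigues(r)[0].T@t)
K,r,t=P('scene');print(-cv2.Rodrigues(r)[0].T@t)
E
```

```text
0.1 [0.25051777 0.6261627  0.23003878] [ 1.89218008e-01  9.81934527e-01 -1.00208459e-03 -3.55038026e-04] 1.003055345851228
[[474.4608119    0.         254.67110715]
 [  0.         474.4608119  187.86821339]
 [  0.           0.           1.        ]] [ 0.38107939 -0.21036328  0.93428622]
[0.11934442 0.16440007 0.74828887]
```

View pics/top0.png

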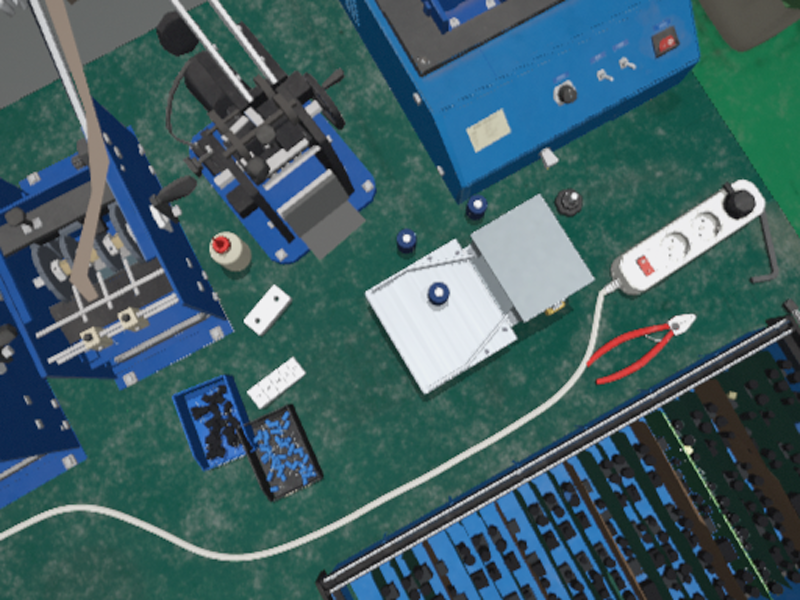

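View pics/scene0.png

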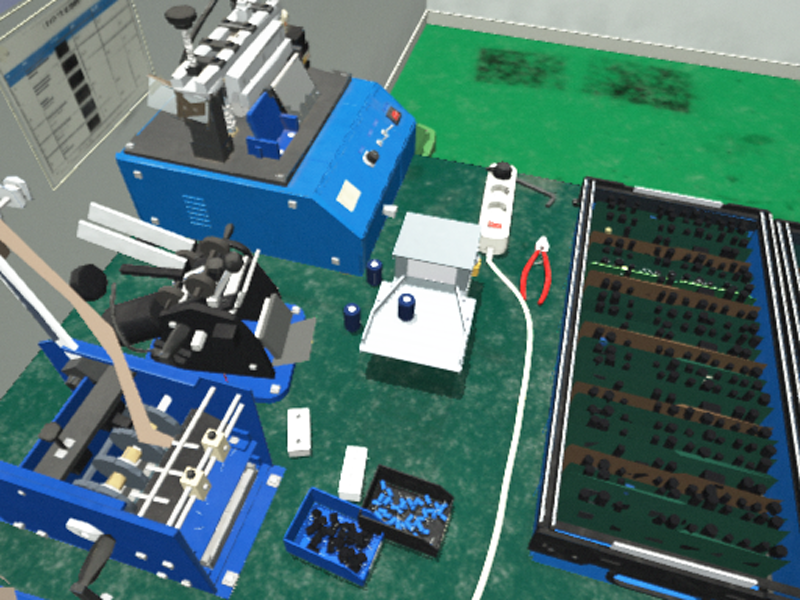

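The top view shows the box lid around (530,258), the shelf with a front corner near (425,392), the failed part at (438,293), and the good parts at (406,240) and (477,206). I'll zoom in on that area.

Run:
```python
import numpy as np,cv2
im=np.load('pics/top0.npy')[115:260,225:390,::-1]
cv2.imwrite('pics/c1.png',cv2.resize(im,None,fx=4,fy=4,interpolation=cv2.INTER_CUBIC))
im=np.load('pics/scene0.npy')[130:245,215:315,::-1]
cv2.imwrite('pics/c2.png',cv2.resize(im,None,fx=5,fy=5,interpolation=cv2.INTER_CUBIC))
```

```text
(no output)
```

View pics/c1.png

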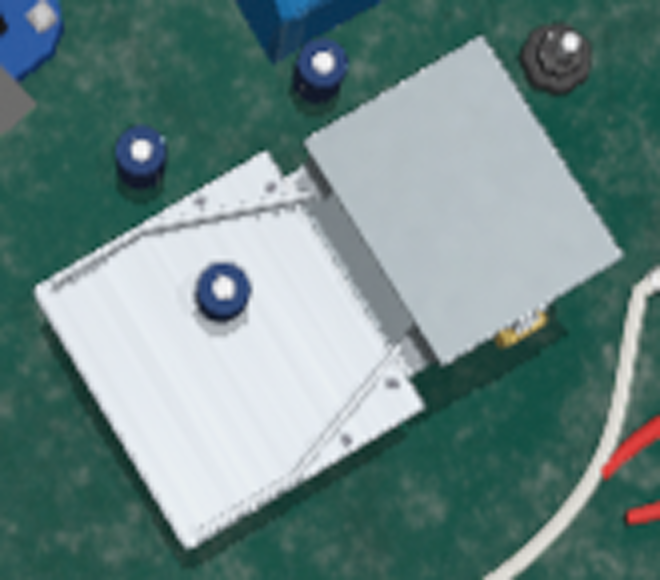

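View pics/c2.png

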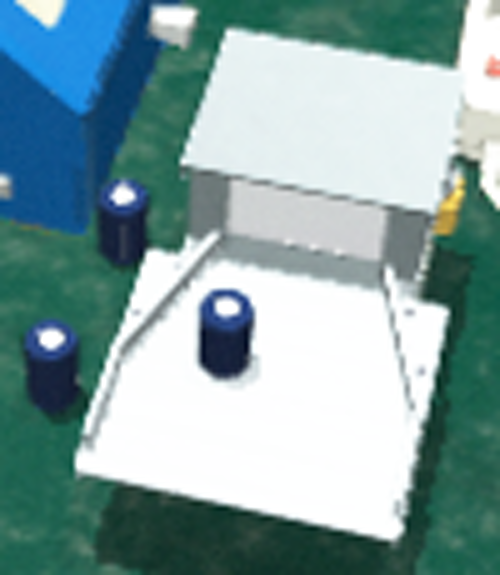

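Top crop: shelf front corners are at (35,291) and (190,548), lid corners at (305,141), (440,362), (622,255) and (484,37), and the part's top at (223,291). Scene crop: shelf front is at (78,472) and (398,540), lid front at (182,163) and (437,212), and the part's top at (227,306). I'll fit the box pose to both views.

```bash
cat > fit.py <<'E'
from h import *
from scipy.optimize import least_squares
nt=lambda a:(np.array(a,float)+.5)/4-.5+[225,115]
ns=lambda a:(np.array(a,float)+.5)/5-.5+[215,130]
M=[[-.139,.07,.06],[-.139,-.07,.06],[0,.054,.112],[0,-.054,.112],[.085,-.054,.112],[.085,.054,.112]]
ut=nt([(35,291),(190,548),(305,141),(440,362),(622,255),(484,37)])
us=ns([(78,472),(398,540),(182,163),(437,212),(465,70),(230,30)])
def W(p,X): return np.c_[R.from_euler('z',p[2]).apply(np.array(X)*[1,1,1]) + [p[0],p[1],0]]
f=lambda p:np.r_[(proj('top',W(p,M))-ut).ravel(),(proj('scene',W(p,M))-us).ravel()]
s=least_squares(f,[.5,-.15,-.5]); p=s.x
print('box',p,np.degrees(p[2])); print(s.fun.reshape(-1,2).round(1))
for n,uv in (('top',nt((223,291))),('scene',ns((227,306)))):
    w=onplane(n,uv,.0965)[0]; l=R.from_euler('z',-p[2]).apply(w-[p[0],p[1],0]); print(n,w,l)
for n,a in (('good top',[(140,150),(322,64)]),):
    w=onplane('top',nt(a),.042); print(R.from_euler('z',-p[2]).apply(w-[p[0],p[1],0]))
E
python3 fit.py
```

```text
box [ 0.50611119 -0.3089159  -1.01282585] -58.03064658396564
[[-0.6 -0.4]
 [-0.3  0.5]
 [ 2.6  0.7]
 [ 1.6 -2.2]
 [-2.6 -0.5]
 [-1.3  2.3]
 [-0.7 -0.8]
 [ 0.6 -0.5]
 [ 1.9 -0.4]
 [-1.3 -1.2]
 [-1.1  1.4]
 [ 0.7  1.3]]
top [ 0.48793598 -0.24097022  0.0965    ] [-0.0672636  0.0205563  0.0965   ]
scene [ 0.49006923 -0.24162024  0.0965    ] [-0.06558268  0.02202184  0.0965    ]
[[-0.06049078  0.10394833  0.042     ]
 [ 0.03601246  0.09473523  0.042     ]]
```

Run:
```python
from h import *
def tri(a,b):
    Ps=[]
    for n in ('top','scene'):
        K,r,t=P(n); Ps.append(K@np.c_[cv2.Rodrigues(r)[0],t])
    a,b=[(np.array(q,float)/800*512).reshape(2,1) for q in(a,b)]
    X=cv2.triangulatePoints(Ps[0],Ps[1],a,b)[:,0]; X=X[:3]/X[3]
    return X.round(3),(proj('top',X)[0]*800/512).round(),(proj('scene',X)[0]*800/512).round()
for k,a,b in [('levertip',(82,285),(165,440)),('blk ball',(177,33),(88,283)),('blk ball2',(177,33),(180,15)),('vise clamp',(132,322),(213,440)),('vise clamp2',(92,342),(190,485)),('vise low corner',(130,383),(222,590)),('vise post tr',(110,145),(270,390)),('press corner',(368,188),(300,315)),
 ('handle end',(190,185),(150,360)),('bottle',(222,245),(225,380)),('blue machine corner',(462,195),(362,268)),('blue top corner',(422,70),(275,185))]: print(k,*tri(a,b))
s=get_state(); 
im=read_camera('wrist'); cv2.imwrite('pics/w0.png',im[:,:,::-1])
```

```text
levertip [0.475 0.121 0.194] [ 85. 288.] [159. 438.]
blk ball [0.782 0.065 0.125] [177.  33.] [ 88. 283.]
blk ball2 [ 0.593 -0.065  0.508] [176.  32.] [181.  15.]
vise clamp [0.444 0.079 0.175] [131. 320.] [216. 441.]
vise clamp2 [0.423 0.122 0.169] [ 91. 341.] [193. 486.]
vise low corner [ 0.383  0.149 -0.01 ] [128. 380.] [227. 591.]
vise post tr [0.533 0.048 0.262] [135. 218.] [175. 320.]
press corner [ 0.632 -0.154  0.006] [369. 189.] [298. 314.]
handle end [0.617 0.056 0.105] [182. 177.] [164. 363.]
bottle [0.542 0.011 0.1  ] [219. 242.] [230. 381.]
blue machine corner [ 0.618 -0.272  0.035] [463. 196.] [361. 268.]
blue top corner [ 0.726 -0.215  0.165] [419.  67.] [279. 186.]
```

View pics/w0.png

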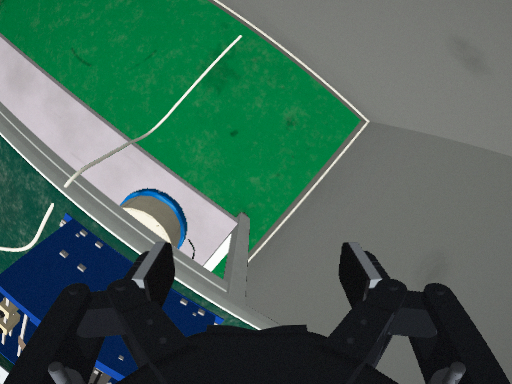

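The wrist view shows only the table edge and the blue vise at lower left. Before flying over it I'll check how high the lever goes and rehearse the path.

```bash
cat > tri.py <<'E'
from h import *
Ps=[]
for n in ('top','scene'):
    K,r,t=P(n); Ps.append(K@np.c_[cv2.Rodrigues(r)[0],t])
def tri(a,b):
    a,b=[(np.array(q,float)/800*512).reshape(2,1) for q in(a,b)]
    X=cv2.triangulatePoints(Ps[0],Ps[1],a,b)[:,0]; X=X[:3]/X[3]
    return X.round(3), (proj('top',X)[0]*800/512-a[:,0]*800/512).round()
E
python3 - <<'E'
from tri import *
for k,a,b in [('bend',(103,150),(115,340)),('up',(70,70),(50,275)),('up2',(45,0),(0,235)),('tube',(93,125),(60,340)),('tube up',(40,0),(0,265)),('rod r',(270,75),(80,210))]: print(k,*tri(a,b))
E
python3 - <<'E'
import plant; print([n for n in dir(plant) if n[0]!='_'])
E
```

```text
bend [0.609 0.1   0.208] [5. 5.]
up [0.67  0.113 0.27 ] [3. 3.]
up2 [0.726 0.128 0.297] [2. 2.]
tube [0.653 0.132 0.185] [-4. -3.]
tube up [0.741 0.147 0.26 ] [7. 7.]
rod r [ 0.718 -0.017  0.239] [-50. -34.]
['Unreachable', 'camera_params', 'get_state', 'read_camera', 'sign_off']
```

Call:
move_arm --moves '[[0.14,[0,0,-0.036],[0,0,0]],[0.14,[0,0,-0.036],[0,0,0]],[0.14,[0,0,-0.036],[0,0,0]],[0.14,[0,0,-0.036],[0,0,0]],[0.14,[0,0,-0.036],[0,0,0]],[0.14,[-0.026,-0.027,0],[0,0,0]],[0.14,[-0.026,-0.027,0],[0,0,0]],[0.14,[-0.026,-0.027,0],[0,0,0]],[0.14,[-0.026,-0.027,0],[0,0,0]],[0.14,[-0.026,-0.027,0],[0,0,0]]]'

```text
time: 0.98
eef_pos: [0.3214, 0.4514, 0.4108]
tcp_rot: [0.189, 0.982, -0.0, -0.0]
contact_force: [1.5, -0.3, 0.1]
opening: 0.14
finger_force: 0.0
```

Call:
move_arm --moves '[[0.14,[-0.026,-0.027,0],[0,0,0]],[0.14,[-0.026,-0.027,0],[0,0,0]],[0.14,[-0.026,-0.027,0],[0,0,0]],[0.14,[-0.026,-0.027,0],[0,0,0]],[0.14,[-0.026,-0.027,0],[0,0,0]],[0.14,[-0.026,-0.027,0],[0,0,0]],[0.14,[-0.026,-0.027,0],[0,0,0]],[0.14,[-0.026,-0.027,0],[0,0,0]],[0.14,[-0.026,-0.027,0],[0,0,0]],[0.14,[-0.026,-0.027,0],[0,0,0]]]'

```text
time: 1.82
eef_pos: [0.4625, 0.1039, 0.4112]
tcp_rot: [0.189, 0.982, 0.0, 0.0]
contact_force: [0.7, 0.5, 0.2]
opening: 0.138
finger_force: 0.0
```

Call:
move_arm --moves '[[0.14,[-0.015,-0.033,0],[0,0,0]],[0.14,[-0.015,-0.033,0],[0,0,0]],[0.14,[-0.015,-0.033,0],[0,0,0]],[0.14,[-0.015,-0.033,0],[0,0,0]],[0.14,[-0.015,-0.033,0],[0,0,0]],[0.14,[-0.015,-0.033,0],[0,0,0]],[0.14,[-0.015,-0.033,0],[0,0,0]],[0.14,[-0.015,-0.033,0],[0,0,0]],[0.14,[0,0,0],[0,0,0.1]],[0.14,[0,0,0],[0,0,0.1]]]'

```text
time: 2.65
eef_pos: [0.4752, -0.1861, 0.4102]
tcp_rot: [0.29, 0.957, 0.0, -0.001]
contact_force: [0.3, 0.7, 0.1]
opening: 0.137
finger_force: 0.0
```

Call:
move_arm --moves '[[0.14,[0,0,0],[0,0,0.1]],[0.14,[0,0,0],[0,0,0.1]],[0.14,[0,0,0],[0,0,0.1]],[0.14,[0,0,0],[0,0,0.1]],[0.14,[0,0,0],[0,0,0.1]],[0.14,[0,0,0],[0,0,0.1]],[0.14,[0,0,0],[0,0,0.09]],[0.14,[0,0,0],[0,0,0]],[0.14,[0,0,0],[0,0,0]],[0.14,[0,0,0],[0,0,0]]]'

```text
time: 3.48
eef_pos: [0.4756, -0.1839, 0.4111]
tcp_rot: [0.593, 0.805, -0.0, -0.0]
contact_force: [0.5, 0.2, -0.1]
opening: 0.138
finger_force: 0.0
```

```bash
cat > goal.py <<'E'
from h import *
BOX=np.array([.5061,-.3089,0]); YAW=-1.0128
def frame(push_deg,lean_deg):
    # push direction = tool -x, in box frame yaw push_deg; lean: tips forward
    a=YAW+np.radians(push_deg); d=np.array([np.cos(a),np.sin(a),0]); 
    l=np.radians(lean_deg); z=np.sin(l)*d+np.cos(l)*np.array([0,0,-1]); x=-(np.cos(l)*d+np.sin(l)*np.array([0,0,1])) 
    return np.c_[x,np.cross(z,x),z]
def box2w(b): return BOX+R.from_euler('z',YAW).apply(b)
def delta(b,push,lean):
    s=get_state(); Rc=R.from_quat(s['tcp_rot']); p=np.array(s['eef_pos'])
    w=box2w(b); print('t',s['time'],'box now',R.from_euler('z',-YAW).apply(p-BOX).round(4),'goal w',w.round(4))
    print('shift tool',Rc.inv().apply(w-p).round(4),'rotvec tool',(Rc.inv()*R.from_matrix(frame(push,lean))).as_rotvec().round(4))
    Rg=R.from_matrix(frame(push,lean)); print('shift in goal axes',Rg.inv().apply(w-p).round(4), 'q',s['qpos'])
E
python3 - <<'E'
from goal import *
# fit check with lid overhang
import fit
g=lambda p:np.r_[tuple((proj(n,fit.W(p,np.array(fit.M)+np.array([[0,0,0],[0,0,0],[-p[3],p[3],0],[-p[3],-p[3],0],[p[3],-p[3],0],[p[3],p[3],0]])))-u).ravel() for n,u in(('top',fit.ut),('scene',fit.us)))]
s=fit.least_squares(g,[.5,-.3,-1,0]);print(s.x,s.fun.reshape(-1,2).round(1).tolist())
delta([-.115,.034,.2],-15,15)
E
```

```text
box [ 0.50611119 -0.3089159  -1.01282585] -58.03064658396564
[[-0.6 -0.4]
 [-0.3  0.5]
 [ 2.6  0.7]
 [ 1.6 -2.2]
 [-2.6 -0.5]
 [-1.3  2.3]
 [-0.7 -0.8]
 [ 0.6 -0.5]
 [ 1.9 -0.4]
 [-1.3 -1.2]
 [-1.1  1.4]
 [ 0.7  1.3]]
top [ 0.48793598 -0.24097022  0.0965    ] [-0.0672636  0.0205563  0.0965   ]
scene [ 0.49006923 -0.24162024  0.0965    ] [-0.06558268  0.02202184  0.0965    ]
[[-0.06049078  0.10394833  0.042     ]
 [ 0.03601246  0.09473523  0.042     ]]
[ 0.50624018 -0.30897176 -1.01264468  0.0031712 ] [[-0.5, -0.4], [-0.2, 0.5], [0.1, 0.0], [1.0, 0.2], [-0.0, 0.0], [-0.7, -0.2], [-0.7, -0.9], [0.6, -0.5], [0.1, 0.3], [-0.1, 0.1], [0.4, 0.7], [-0.3, 0.1]]
t 3.4833 box now [-0.1222  0.0403  0.4111] goal w [ 0.4741 -0.1933  0.2   ]
shift tool [-0.0086 -0.0042  0.2111] rotvec tool [ 0.0005 -0.2621  0.0057]
shift in goal axes [ 0.0464 -0.0042  0.2061] q [-5.68245180e-01 -1.64857008e-01  1.72912823e+00 -9.21613879e-06
  1.57769019e+00 -8.70169126e-01]
```

Call:
move_arm --moves '[[0.14,[-0.004,-0.002,0.035],[0,0,0]],[0.14,[-0.004,-0.002,0.035],[0,0,0]],[0.14,[0,0,0.035],[0,0,0]],[0.14,[0,0,0.035],[0,0,0]],[0.14,[0,0,0],[0,-0.09,0]],[0.14,[0,0,0],[0,-0.09,0]],[0.14,[0,0,0],[0,-0.082,0]],[0.14,[0,0,0],[0,0,0]],[0.14,[0,0,0],[0,0,0]],[0.14,[0,0,0],[0,0,0]]]'

```text
time: 4.32
eef_pos: [0.4745, -0.193, 0.2718]
tcp_rot: [0.588, 0.798, -0.077, 0.105]
contact_force: [0.4, 0.3, -0.2]
opening: 0.141
finger_force: 0.0
```

Run:
```python
from goal import *
delta([-.102,.031,.07],-15,15)
im=read_camera('scene'); cv2.imwrite('pics/s1.png',cv2.resize(im[100:292,180:436,::-1],(768,576),interpolation=cv2.INTER_CUBIC))
```

```text
t 4.3167 box now [-0.1151  0.0345  0.2718] goal w [ 0.4784 -0.206   0.07  ]
shift tool [ 0.039  -0.0002  0.1985] rotvec tool [ 0.0015 -0.0007  0.0042]
shift in goal axes [ 0.0391 -0.      0.1985] q [-0.49575674 -0.19623282  2.01798996 -0.1998847   1.13853592 -0.72890323]
```

View pics/s1.png

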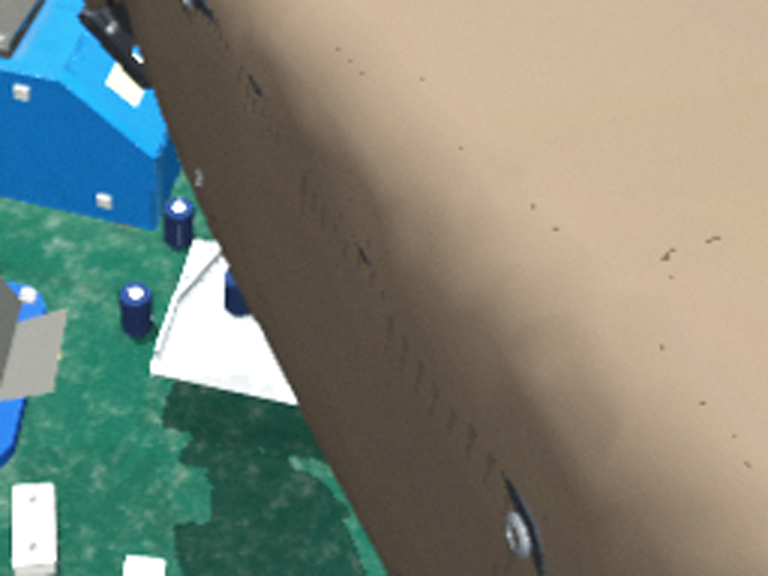

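The arm's link hides the box in the scene view, but the good parts at (178,222) and (137,308) are untouched. I'll descend behind the failed part.

Call:
move_arm --moves '[[0.14,[0.0049,0,0.025],[0,0,0]],[0.14,[0.0049,0,0.025],[0,0,0]],[0.14,[0.0049,0,0.025],[0,0,0]],[0.14,[0.0049,0,0.025],[0,0,0]],[0.14,[0.0049,0,0.025],[0,0,0]],[0.14,[0.0049,0,0.025],[0,0,0]],[0.14,[0.0049,0,0.025],[0,0,0]],[0.14,[0.0047,0,0.0235],[0,0,0]],[0.14,[0,0,0],[0,0,0]],[0.14,[0,0,0],[0,0,0]]]'

```text
time: 5.2
eef_pos: [0.4776, -0.2063, 0.0685]
tcp_rot: [0.589, 0.798, -0.078, 0.103]
contact_force: [0.2, 0.3, 0.7]
opening: 0.14
finger_force: 0.0
```

Run:
```python
from goal import *
delta([-.102,.031,.07],-15,15)
im=read_camera('wrist'); cv2.imwrite('pics/w1.png',im[:,:,::-1])
print(camera_params('wrist'))
```

```text
t 5.2 box now [-0.1022  0.0302  0.0685] goal w [ 0.4784 -0.206   0.07  ]
shift tool [-0.0004  0.0009 -0.0015] rotvec tool [-0.0015 -0.0025  0.0032]
shift in goal axes [-0.0004  0.0009 -0.0015] q [-0.51685648  0.08059944  2.16198857 -0.26984955  0.72795279 -0.62941964]
{'fx': 297.3186396354542, 'fy': 297.3186396354542, 'cx': 256.3450019375776, 'cy': 191.9110344314212, 'tool_from_camera': array([[ 6.41450796e-04, -9.55694669e-01, -2.94359113e-01,
         7.44007559e-02],
       [ 9.99999639e-01,  7.76976860e-04, -3.43465088e-04,
         1.32814551e-03],
       [ 5.56957973e-04, -2.94358787e-01,  9.55694823e-01,
        -1.42665463e-01],
       [ 0.00000000e+00,  0.00000000e+00,  0.00000000e+00,
         1.00000000e+00]])}
```

View pics/w1.png

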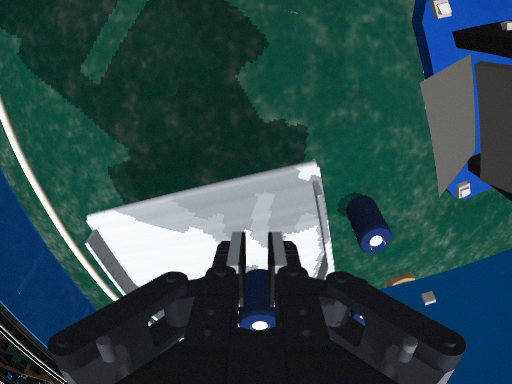

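The wrist view shows the failed part centred between the two fingertips, with its top at (260,320). I'll push now.

Call:
move_arm --moves '[[0.14,[-0.0058,0,0.0015],[0,0,0]],[0.14,[-0.0058,0,0.0015],[0,0,0]],[0.14,[-0.0058,0,0.0015],[0,0,0]],[0.14,[-0.0058,0,0.0015],[0,0,0]],[0.14,[-0.0058,0,0.0015],[0,0,0]],[0.14,[-0.0058,0,0.0015],[0,0,0]],[0.14,[-0.0058,0,0.0015],[0,0,0]],[0.14,[-0.0058,0,0.0015],[0,0,0]],[0.14,[-0.0058,0,0.0015],[0,0,0]],[0.14,[0,0,0],[0,0,0]]]'

```text
time: 6.08
eef_pos: [0.4946, -0.2587, 0.0702]
tcp_rot: [0.589, 0.798, -0.078, 0.106]
contact_force: [0.4, -0.7, 0.4]
opening: 0.139
finger_force: 0.0
```

Run:
```python
from goal import *
delta([-.014,.007,.07],-15,15); print(get_state()['contact_force'])
a=read_camera('wrist')[:,:,::-1];b=read_camera('top')[115:260,225:390,::-1]
a=a[190:,130:390]; 
a=cv2.resize(a,(380,284)); b=cv2.resize(b,(420,369),interpolation=cv2.INTER_CUBIC)
c=np.zeros((369,800,3),np.uint8); c[:284,:380]=a; c[:,380:]=b; cv2.imwrite('pics/m1.png',c)
```

```text
t 6.0833 box now [-0.0487  0.0169  0.0702] goal w [ 0.5046 -0.2933  0.07  ]
shift tool [-0.0348 -0.0007  0.0095] rotvec tool [0.0012 0.001  0.0029]
shift in goal axes [-0.0348 -0.0006  0.0095] q [-0.58984161  0.14766308  2.08374285 -0.25045227  0.7196718  -0.71607859]
[ 0.42978752 -0.71209893  0.39405782]
```

View pics/m1.png

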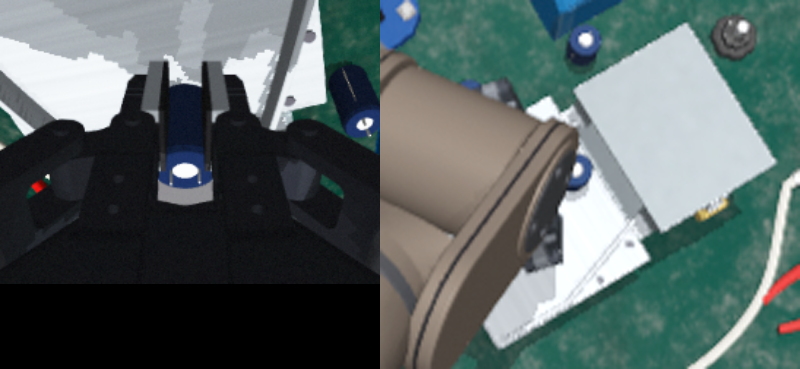

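The part still stands, cradled between the fingertips at (185,170) in the wrist crop, near the mouth and on line. I'll push it through.

Call:
move_arm --moves '[[0.14,[-0.0058,0,0.0016],[0,0,0]],[0.14,[-0.0058,0,0.0016],[0,0,0]],[0.14,[-0.0058,0,0.0016],[0,0,0]],[0.14,[-0.0058,0,0.0016],[0,0,0]],[0.14,[-0.0058,0,0.0016],[0,0,0]],[0.14,[-0.0058,0,0.0016],[0,0,0]],[0.14,[0,0,0],[0,0,0]],[0.14,[0,0,0],[0,0,0]],[0.14,[0,0,0],[0,0,0]],[0.14,[0,0,0],[0,0,0]]]'

```text
time: 7.02
eef_pos: [0.5047, -0.2917, 0.0696]
tcp_rot: [0.588, 0.798, -0.078, 0.105]
contact_force: [1.1, 0.3, 0.1]
opening: 0.141
finger_force: 0.0
```

Run:
```python
from goal import *
delta([-.006,.005,.07],-15,15); print(get_state()['contact_force'])
a=read_camera('wrist')[:,:,::-1];b=read_camera('top')[115:260,225:390,::-1]
a=a[190:,130:390]; 
a=cv2.resize(a,(380,284)); b=cv2.resize(b,(420,369),interpolation=cv2.INTER_CUBIC)
c=np.zeros((369,800,3),np.uint8); c[:284,:380]=a; c[:,380:]=b; cv2.imwrite('pics/m2.png',c)
```

```text
t 7.0167 box now [-0.0154  0.0079  0.0696] goal w [ 0.5072 -0.3012  0.07  ]
shift tool [-0.0096 -0.0004  0.0021] rotvec tool [ 0.0008 -0.0002  0.0038]
shift in goal axes [-0.0096 -0.0004  0.0021] q [-0.63123187  0.19518217  2.02934297 -0.23672118  0.71954323 -0.76839176]
[1.06071883 0.30993434 0.11263742]
```

View pics/m2.png

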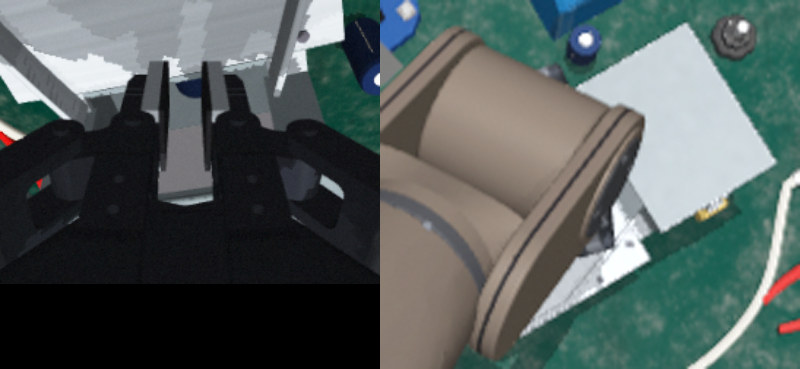

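The wrist crop shows only a sliver of the part at (190,90), so it is tipped or fallen behind the sill. I'll push a few mm farther to be sure, then draw back.

Call:
move_arm --moves '[[0.14,[-0.003,0,0.0008],[0,0,0]],[0.14,[-0.003,0,0.0008],[0,0,0]],[0.14,[0,0,0],[0,0,0]],[0.14,[0.01,0,-0.0027],[0,0,0]],[0.14,[0.015,0,-0.004],[0,0,0]],[0.14,[0.015,0,-0.004],[0,0,0]],[0.14,[0.015,0,-0.004],[0,0,0]],[0.14,[0.015,0,-0.004],[0,0,0]],[0.14,[0.015,0,-0.004],[0,0,0]],[0.14,[0,0,0],[0,0,0]]]'

```text
time: 7.95
eef_pos: [0.479, -0.2101, 0.0688]
tcp_rot: [0.587, 0.799, -0.077, 0.104]
contact_force: [-0.5, 0.6, -0.7]
opening: 0.14
finger_force: 0.0
```

Call:
move_arm --moves '[[0.14,[0,0,-0.02],[0,0,0]],[0.14,[0,0,-0.025],[0,0,0]],[0.14,[0,0,-0.025],[0,0,0]],[0.14,[0,0,-0.025],[0,0,0]],[0.14,[0,0,-0.025],[0,0,0]],[0.14,[0,0,-0.025],[0,0,0]],[0.14,[0,0,0],[0,0,0]],[0.14,[0,0,0],[0,0,0]],[0.14,[0,0,0],[0,0,0]],[0.14,[0,0,0],[0,0,0]]]'

```text
time: 8.78
eef_pos: [0.4687, -0.1776, 0.2078]
tcp_rot: [0.588, 0.798, -0.078, 0.104]
contact_force: [0.4, 0.5, 0.0]
opening: 0.14
finger_force: 0.0
```

Run:
```python
from goal import *
delta([-.006,.005,.07],-15,15); print(get_state()['contact_force'])
a=read_camera('wrist')[:,:,::-1];b=read_camera('scene')[130:245,215:315,::-1]
a=cv2.resize(a,(480,360)); b=cv2.resize(b,(313,360),interpolation=cv2.INTER_CUBIC)
cv2.imwrite('pics/m3.png',np.hstack([a,b]))
```

```text
t 8.7833 box now [-0.1312  0.0378  0.2078] goal w [ 0.5072 -0.3012  0.07  ]
shift tool [-0.0897  0.0005  0.1664] rotvec tool [-0.0012 -0.0019  0.0042]
shift in goal axes [-0.0894  0.0007  0.1666] q [-0.47125839 -0.16140679  2.10714414 -0.21914448  1.02497564 -0.67341659]
[0.41962371 0.4784994  0.00652112]
```

View pics/m3.png

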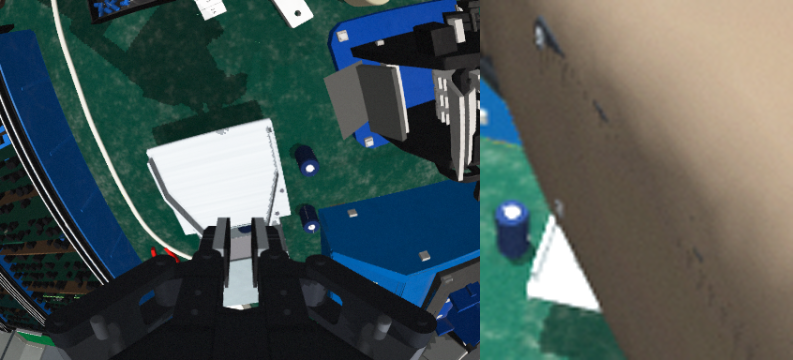

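The shelf is clear, but something blue shows at (243,229), by the mouth. I've used all ten pictures, so from here I'll locate things in code. First I'll move the arm back so the scene camera can see.

```bash
cat > wr.py <<'E'
from goal import *
def wray(uv,z,s):
    c=camera_params('wrist');T=np.array(c['tool_from_camera']); v=(np.array(uv,float)-[c['cx'],c['cy']]); r=np.hypot(*v); th=r/c['fx']
    d=np.r_[v/r*np.sin(th),np.cos(th)]; Rt=R.from_quat(s['tcp_rot']); d=Rt.apply(T[:3,:3]@d); o=np.array(s['eef_pos'])+Rt.apply(T[:3,3])
    w=o+d*(z-o[2])/d[2]; return R.from_euler('z',-YAW).apply(w-BOX)
E
python3 - <<'E'
from wr import *
s=get_state(); im=read_camera('wrist'); sub=im[232:262:1,244:276:1].astype(int)
for row in sub: print(''.join('B' if (p[2]>p[0]+25 and p.sum()<300) else ('#' if p.sum()<120 else ('+' if p.sum()<400 else '.')) for p in row))
for uv in ((252,243),(266,243),(259,238),(259,250)): print(uv,im[uv[1],uv[0]],[wray(uv,z,s).round(4).tolist() for z in (.06,.03,.009)])
E
```

```text
+........................+++++++
#.......................+##+++++
#.......................+##+++++
#.......................+###++++
#+......................+###++++
#+......................+###++++
#+...................+..+###++++
#+..............+.......####++++
#+.........+......+.BBBB####++++
#+....+.......+BBBBBBBBB####++++
#+.......++BBBBBBBBBBBBB####++++
#+.+.+++++BBBBBBBBBBBBBB####++++
#++++++++++BBBBBBBBBBBBB#####+++
#++++++++++#BBBBBBBBBBBB#####+++
#+++++++++++BBBBBBBBBBBB#####+++
#+++++++++++++BBBBBBBB++#####+++
#++++++++++++++++++B++++#####+++
##++++++++++++++++++++++#####+++
##++++++++++++++++++++.+#####+++
##+++++++++++++++.+++...#####+++
##++++++++++++++.......+######++
##+++++.++.............+######++
##.....................+######++
##.....................+######++
##.....................+######++
##.....................+######++
##.....................+######++
##.....................+######++
##.....................+######++
##.....................+#######+
(252, 243) [106 115 119] [[-0.0062, 0.0004, 0.06], [0.0196, -0.0071, 0.03], [0.0376, -0.0124, 0.009]]
(266, 243) [18 28 56] [[-0.002, 0.0166, 0.06], [0.0243, 0.0109, 0.03], [0.0427, 0.007, 0.009]]
(259, 238) [230 234 238] [[-0.0118, 0.0105, 0.06], [0.0134, 0.0041, 0.03], [0.031, -0.0003, 0.009]]
(259, 250) [109 120 123] [[0.0071, 0.0056, 0.06], [0.0344, -0.0013, 0.03], [0.0535, -0.0061, 0.009]]
```

Call:
move_arm --moves '[[0.14,[0.02,0,-0.02],[0,0,0]],[0.14,[0.01,0,-0.03],[0,0,0]],[0.14,[0,0,-0.03],[0,0,0]],[0.14,[0,0,-0.03],[0,0,0]],[0.14,[0,0,-0.03],[0,0,0]],[0.14,[0,0,0],[0,0.09,0]],[0.14,[0,0,0],[0,0.09,0]],[0.14,[0,0,0],[0,0.08,0]],[0.14,[0,0,0],[0,0,0]],[0.14,[0,0,0],[0,0,0]]]'

```text
time: 9.77
eef_pos: [0.4503, -0.1164, 0.3361]
tcp_rot: [0.594, 0.804, -0.001, 0.0]
contact_force: [-0.2, -0.3, -0.4]
opening: 0.14
finger_force: 0.0
```

Call:
move_arm --moves '[[0.14,[0.02,0.008,-0.03],[0,0,0]],[0.14,[0.02,0.008,-0.03],[0,0,0]],[0.14,[0.037,0.016,0],[0,0,0]],[0.14,[0.037,0.016,0],[0,0,0]],[0.14,[0.037,0.016,0],[0,0,0]],[0.14,[0.037,0.016,0],[0,0,0]],[0.14,[0.037,0.016,0],[0,0,0]],[0.14,[0.037,0.016,0],[0,0,0]],[0.14,[0.037,0.016,0],[0,0,0]],[0.14,[0.037,0.016,0],[0,0,0]]]'

```text
time: 10.6
eef_pos: [0.4876, 0.2506, 0.3959]
tcp_rot: [0.593, 0.805, -0.001, 0.002]
contact_force: [1.2, 0.9, -0.3]
opening: 0.142
finger_force: 0.0
```

Run:
```python
from goal import *
for n in ('scene','top'):
    a=np.load(f'pics/{n}0.npy').astype(int); b=read_camera(n).astype(int)
    m=np.array([[-.139,.07,.06],[-.139,-.07,.06],[.085,-.054,.112],[.085,.054,.112],[-.06,.104,0],[.036,.095,0]])
    uv=proj(n,box2w(m)); lo=uv.min(0).astype(int)-8; hi=uv.max(0).astype(int)+8
    d=np.abs(a-b).sum(2)[lo[1]:hi[1],lo[0]:hi[0]]; bl=(b[...,2]>b[...,0]+15)[lo[1]:hi[1],lo[0]:hi[0]]&(b.sum(2)<330)[lo[1]:hi[1],lo[0]:hi[0]]
    print(n,lo,hi,'flap', proj(n,box2w([[.007,.03,.1],[.007,-.03,.064]])).round(),'cap0',proj(n,box2w([[-.0665,.021,.08]])).round())
    for i in range(0,d.shape[0],3): print(''.join('B' if bl[i,j] and d[i,j]>60 else 'b' if bl[i,j] else '*' if d[i,j]>60 else '.' for j in range(0,d.shape[1],2)))
```

```text
scene [217 128] [314 245] flap [[264. 165.]
 [289. 181.]] cap0 [[260. 196.]]
*************************************************
*************************************************
*************************************************
*************************************************
*************************************************
*************************************************
*************************************************
*************************************************
*************************************************
*************************************************
*************************************************
*************************************************
*************************************************
***************************..****************.***
*************************************************
*************************************************
*********************.***************************
********************..******.*************.******
*******************.*****************..**********
***************************************..********
****************.******
[... 4237 characters left out ...]
..bbbbbbbbbbbbbbbbbbbbbbbbbbbbbbbbbb...bbbbb
bbbbbbbbbbbbbbbbbbbb................bbbbbbbbbbbbbbbbbbbbbbbbbbbbbbbbbbbb...bbbbbb
bbbbbbbbbbbbbbbbbbbb..............bbbbbbbbbbbbbbbbbbbbbbbbbbbbbbbbbbbbb...bbbbbb.
bbbbbbbbbbbbbbbbbbbb...........bbbbbbbbbbbbbbbbbbbbbbbbbbbbbbbbbbbbbbb...bbbbbb..
bbbbbbbbbbbbbbbbbbbbbb.......bbbbbbbbbbbbbbbbbbbbbbbbbbbbbbbbbbbbbbb....bbbbbbbbb
bbbbbbbbbbbbbbbbbbbbbbb...bbbbbbbbbbbbbbbbbbbbbbbbbbbbbbbbbbbbbbbbb...bbbbbbbbbbb
bbbbbbbbbbbbbbbbbbbbbbbbbbbbbbbbbbbbbbbbbbbbbbbbbbbbbbbbbbbbbbbbb....bbbbbbbbbbbb
bbbbbbbbbbbbbbbbbbbbbbbbbbbbbbbbbbbbbbbbbbbbbbbbbbbbbbbbbbbbbbb....bbbbbbbbbb.bbb
bbbbbbbbbbbbbbbbbbbbbbbbbbbbbbbbbbbbbbbbbbbbbbbbbbbbbbbbbbbbb....bbbbbbbbbbbbbbbb
```

The top view shows that the good parts haven't moved and the shelf is clear, with a blue strip along the sill. I'll clear the scene camera's view and check the flap.

Call:
move_arm --moves '[[0.14,[0.037,0,0],[0,0,0]],[0.14,[0.037,0,0],[0,0,0]],[0.14,[0.037,0,0],[0,0,0]],[0.14,[0.037,0,0],[0,0,0]],[0.14,[0.037,0,0],[0,0,0]],[0.14,[0.037,0,0],[0,0,0]],[0.14,[0.037,0,0],[0,0,0]],[0.14,[0.037,0,0],[0,0,0]],[0.14,[0.037,0,0],[0,0,0]],[0.14,[0,0,0],[0,0,0]]]'

```text
time: 11.53
eef_pos: [0.3867, 0.5708, 0.3934]
tcp_rot: [0.591, 0.806, -0.001, 0.0]
contact_force: [-0.1, -0.8, -1.2]
opening: 0.138
finger_force: 0.0
```

Run:
```python
from goal import *
n='scene'; a=np.load('pics/scene0.npy').astype(int); b=read_camera(n).astype(int)
lo=(240,150);hi=(310,215)
d=np.abs(a-b).sum(2)
for i in range(lo[1],hi[1],2): print(i,''.join('B' if b[i,j,2]>b[i,j,0]+15 and b[i,j].sum()<330 else '*' if d[i,j]>60 else str(min(9,b[i,j].sum()//77)) for j in range(lo[0],hi[0])))
print('flap corners',proj(n,box2w([[.007,.036,.106],[.007,-.036,.106],[.007,-.036,.062],[.007,.036,.062]])).round().tolist(),'sill',proj(n,box2w([[-.008,.036,.06],[-.008,-.036,.06]])).round().tolist())
t=read_camera('top').astype(int); a=np.load('pics/top0.npy').astype(int)
m=(np.abs(t-a).sum(2)>60)&(t[...,2]>t[...,0]+15); m[:,:300]=0;m[:,330:]=0;m[:150]=0;m[210:]=0
uv=np.argwhere(m)[:,::-1]; 
for z in (.06,.03,.02):
    l=R.from_euler('z',-YAW).apply(onplane('top',uv,z)-BOX); print(len(uv),z,l.min(0).round(4),l.max(0).round(4))
```

```text
150 BBBBBBBBBBBBBBB7899999999999999999999999999999999999999999999999999899
152 BBBBBBBBBBBBBB58999999999999999999999999999999999999999999999999998778
154 BBBBBBBBBBBBBB89999999999999999999999999999999999999999999999999997788
156 BBBBBBBBBBBBB899999999999999999999999999999999999999999999999999999888
158 BBBBBBBBBBBB6899999999999999999999999999999999999999999999999999986788
160 BBBBBBBBBBBB8999999999999999999999999999999999999999999999999999997678
162 BBBBBBBBBBB8988999999999999999999999999999999999999999999999999974BB22
164 BBBBBBBBBBBBBB433457888889999999999999999999999999999999999999997675BB
166 4BBBBBBBBBBBB44444444787755556888899999999999999999999999999999758863B
168 97BBBBBBBBBBB4444444477788878888777655567888999999999999999999975586BB
170 74BBBBBBBBBBB4444444578887888888878877888788776556788999999999866653BB
172 BBBBBBBBBBBBB444444457887888877878888878787877777888644433346765543BBB
174 BBBBBBBBBBBBB444444467778878888888788777887887878887544444443555543BBB
176 BBBBBBBBBBBBB44457655677777777777877888877787887777754444444665543BBBB
178 BBBBBBBBBBBB9878984445555555666788777887777777
[... 958 characters left out ...]
999999999999999999999999997998698BBBBBBBB
206 999999999999999999*******9999999999999999999999999999998799998BBBBBBBB
208 99999999999999999999999999999999999999999999999999999999699995BBBBBBBB
210 9999999999999999999999999999999999999999999999999999999987998BBBBBBBBB
212 9999999999999999999999999999999999999999999999999999999999996BBBBBBBBB
214 999999999999999999999999999999999999999999999999999999999995BBBBBBBBBB
flap corners [[261.0, 163.0], [293.0, 169.0], [291.0, 182.0], [261.0, 176.0]] sill [[259.0, 181.0], [290.0, 187.0]]
96 0.06 [-0.0094 -0.0097  0.06  ] [0.0049 0.0139 0.06  ]
96 0.03 [-0.0045 -0.0082  0.03  ] [0.0102 0.0162 0.03  ]
96 0.02 [-0.0029 -0.0077  0.02  ] [0.012 0.017 0.02 ]
```

Run:
```python
from plant import *
print(max(abs(get_state()['dq']))); print(sign_off())
```

```text
0.03939267904620289
the job is handed in; nothing more can be done
None
```

I pushed the failed capacitor through the flap and handed the job in at about 11.6 s. The last camera checks (no verdict came back) show it below the sill inside the box, the flap shut, the good capacitors unmoved and the arm clear.

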